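Take the sanding drum off the arbor and put it away in its tray

ROBOT

A 6-joint arm with a two-finger parallel gripper is mounted at the origin on the work surface. World frame = base frame: x ahead of the robot, y to its left, z up, the work surface at z = 0. Lengths are in m, angles in rad, forces in N, time in s.
With the tool pointing down it reaches from about 0.4 to 0.925 m from the base axis. Payload 3.4 kg.
Tool frame: the origin (TCP) lies between the finger pads; the fingertips stand 14 mm ahead of it and the grasp point (between the pads) lies 5 mm behind it (r.finger_overhang is the distance from the TCP to the fingertips, in m); z points along the fingers, y is the line along which they close (so a half turn about z gives the same grasp; the last joint's range is limited). The gripper opens to 85 mm and grips with 20 to 120 N. Pads are 22 mm wide; open, the fingers measure 114 mm over their backs; the gripper's body (76 mm by 85 mm) begins 54 mm behind the grasp point. The pads swing forward as they close: fully open they stand 13 mm farther back than shut.
Start: joints at [-1.224, 0.307, 1.506, -0, 1.328, -0.073], TCP at [0.234, -0.525, 0.245] pointing down, gripper open.
Joint ranges: [-3.12, 3.12], [-1.05, 2.28], [0.14, 2.33], [-1.42, 4.57], [0.1, 2.73], [-2.68, 2.68]. Speed limits (rad/s): [2.57, 2.57, 3.14, 3.14, 3.14, 3.14].

INTERFACE

Orientations are given as a rotation vector (axis times angle).
In Python, from workcell import r gives the robot as it stands. Calls block until the motion is done:
- r.reach(position, orientation): joint-space move of the TCP to a pose.
- r.move_straight(position, attitude=None, vel=0.15): straight line of the TCP; attitude=None keeps the orientation; vel is the mean speed in m/s.
- r.goto_joints(angles): joint-space move.
- r.release() and r.grab(newtons=None): open the fingers fully, or close them until they stop; newtons is the grip in N (None keeps the last).
- r.wait(seconds).
- r.ik(position, orientation): joint angles nearest the present ones, or None.
- r.camera(name): name is "scene" or "top"; returns a dict with "frame" (420x560x3 uint8, blue, green, red), "fx", "fy", "cx", "cy" (pixels), "eye" and "rotation" of the camera in the world. Camera axes: x right, y down, z forward; pixel columns grow to the right and rows downward; lengths in m; the calibration is good to about 2 mm. A picture is of the moment at which its call begins. There is no depth.
A pose or a line that the arm cannot do raises r.Unreachable and nothing moves.
- r.hand_in(): hands the job in; it is judged then, once.
Readings, each from a call of its own:
- r.get_clock(): time.
- r.get_q(): joint angles.
- r.get_dq(): joint speeds.
- r.get_effort(): joint torques, N m.
- r.get_tool_pos(): TCP position.
- r.get_ee_rot(): TCP orientation.
- r.get_force(): force on the tool from outside, world axes, zero at the start.
- r.get_torque(): the same for the moment, N m.
- r.get_opening(): opening from 0.0 (shut) to 1.0 (fully open).
- r.get_gripper_force(): force on a finger pad.
Only numpy, scipy, OpenCV 4.12 (cv2) and the standard library are available. Lean on these libraries where they do the work, as an engineer would, in place of code of your own. Each camera call takes 0.05 s, during which the arm holds its last target. There are 200 camera calls.

TASK

Lift the empty top tray off the pile of two plywood trays and set it down flat, right way up, in the middle of the black rubber mat. Then slide the sanding drum straight off the open end of the motor's arbor without forcing it, and lay it on its side on the floor of the lower tray, next to the steel flange; put things down rather than dropping them, and leave the lower tray and everything else where it is.

Things in the scene. Friction and masses are not known exactly. Their poses are not given: they have to be found in the camera images.
- top_tray: Upper of two equal nested plywood trays; empty, open, 200 (own x) x 160 (own y) mm, about 0.3 kg, with a dark band round its foot. Origin: centre of its underside, z up. Walls 9 mm thick; inner floor 15 mm, rim 66 mm above the origin. Its foot board (170 x 130 x 6 mm) sits 6 mm deep in the lower tray's mouth with 6 mm play, origin 60 mm above the lower's. Pinch a wall at mid-length.
- lower_tray: Lower tray of the pile, standing loose on the bench, 0.45 kg; same shape, sizes and axes as the top tray (inner floor 182 x 142 mm). The drum belongs in it. The free part of its floor is the half towards its own -x; the flange lies in the half towards +x.
- flange: Steel flange washer, 56 mm across and 10 mm thick, lying loose on the lower tray's floor about 55 mm from its centre on the tray's +x side, hidden until the top tray is off. Origin: centre of its underside.
- mat: Black rubber mat fixed on the bench, 280 (own x) x 240 (own y) x 4 mm. Origin: centre of its underside, on the bench; the mat's top is 4 mm above it.
- drum: Brown sanding drum, a rigid tube 75 mm long, 44 mm outside and 24 mm bore, 0.15 to 0.31 kg. Origin: its centre; its own y is the tube's axis. It hangs loose on the arbor, resting on the rod's top, so its axis is about 4 mm below the arbor's; nothing retains it (the nut is off).
- motor: Dark sanding motor, a 90 mm cylinder, fixed on the bench. Origin: on the bench below its front face. The arbor, a plain 16 mm steel rod, runs level along the motor's own -y, 150 mm above the bench, and ends open 190 mm from the front face (the first 20 mm is a shoulder 34 mm across). The motor's top is 197 mm above the bench.
- arbor_tip (a point): Centre of the arbor's open end; axes as the motor's (own -y points away from the motor).
- wrench: Bystander: open wrench 190 mm long, lying on the bench near or below the arbor. Origin: centre of its underside.
- nut: Bystander: round steel arbor nut, 34 mm across, 22 mm high, on the bench. Origin: centre of its underside.
- glue: Bystander: yellow glue bottle, 64 mm across, 170 mm tall. Origin: centre of its underside.
- tin: Bystander: grey tin, 90 mm across, 120 mm tall. Origin: centre of its underside.
Not all that is in view belongs to the job. What is shaped like the drum but orange or white is not meant.

How it is judged:
On the way, in this order (a step that is already met when the one before it is completed fails the run):
1. the top tray stands flat on the mat, let go (horizontal distance between top_tray and mat below 0.06 m and z of top_tray in the frame of mat below 0.01 m and angle between top_tray's own z axis and vertical below 0.06 rad and linear speed of top_tray below 0.02 m/s and contact force between the fingers and top_tray below 0.2 N), for 0.2 s.
2. the drum is wholly past the arbor's open end (y of drum in the frame of arbor_tip below -0.0375 m), for 0.1 s.
At the end, for the whole second after the job is handed in: The top tray is upright and flat (0.06 rad, 6 mm) on the mat, centres within 60 mm; the drum lies at rest on its side on the lower tray's floor, inside its walls (centre 30 to 42 mm above its underside); the lower tray is level and within 40 mm of its start (horizontal distance between top_tray and mat below 0.06 m and z of top_tray in the frame of mat below 0.01 m and angle between top_tray's own z axis and vertical below 0.06 rad and linear speed of top_tray below 0.02 m/s and z of drum in the frame of lower_tray between 0.03 and 0.042 m and x of drum in the frame of lower_tray between -0.091 and 0.091 m and y of drum in the frame of lower_tray between -0.071 and 0.071 m and linear speed of drum below 0.05 m/s and distance of lower_tray from where it was at the start of the episode below 0.04 m and angle between lower_tray's own z axis and vertical below 0.05 rad); the robot touches nothing.
It fails at once if the drum is forced against the motor or its arbor (over 40 N) (contact force between drum and motor above 40 N).
It fails at once if the drum is dropped (falls free at over 0.8 m/s) (linear speed of drum above 0.8 m/s and contact force between the fingers and drum below 0.1 N).
It fails at once if the top tray is dropped (falls free at over 0.8 m/s) (linear speed of top_tray above 0.8 m/s and contact force between the fingers and top_tray below 0.1 N).
It fails at once if a bystander (wrench, nut, glue bottle or tin) is moved more than 40 mm (distance of any of wrench, nut, glue, tin from where it was at the start of the episode above 0.04 m).
It also fails if it takes over 64 s, if anything falls off the work surface, if the arm or the gripper's body presses on something with over 40 N, if the wrist force passes 120 N, or if a joint passes its speed limit or range.

## Working session

There is one attempt and no reset: what is moved stays moved. The work goes in short steps, each a Python script; the robot and the scene stay as the last script left them, time stands still between calls to the robot, and variables do not carry over. Pictures are saved under pics/ and viewed, at most 10 in all, crops included, and the job is handed in when it is done.

```bash
mkdir -p pics; ls; python3 - <<'E'
from workcell import r
import cv2,pickle,numpy as np
d={n:r.camera(n) for n in("scene","top")}
pickle.dump(d,open("c0.pkl","wb"))
for n in d:
    cv2.imwrite(f"pics/{n}0.png",cv2.resize(d[n]["frame"],(800,600)))
    print(n,[d[n][k] for k in("fx","fy","cx","cy","eye","rotation")])
print(r.get_clock(),r.get_ee_rot())
E
```

```text
pics
scene [421.9639718003961, 421.9639718003961, 284.9052262130234, 210.41893753977493, array([1.04264017, 0.72555315, 0.77194184]), array([-0.82863456, -2.45424401,  1.21710447])]
top [516.1814474855589, 516.1814474855589, 289.570108999111, 208.74187574707932, array([0.35855581, 0.03897465, 1.30715901]), array([-2.13422213,  2.16528879, -0.14115201])]
0.1 [-3.07081332e+00 -6.54130810e-01  4.42812491e-04]
```

View pics/scene0.png

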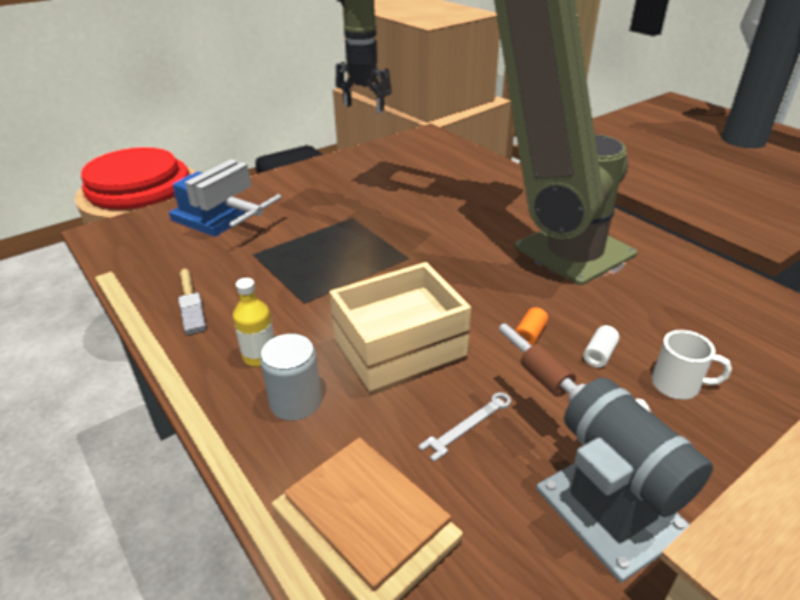

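View pics/top0.png

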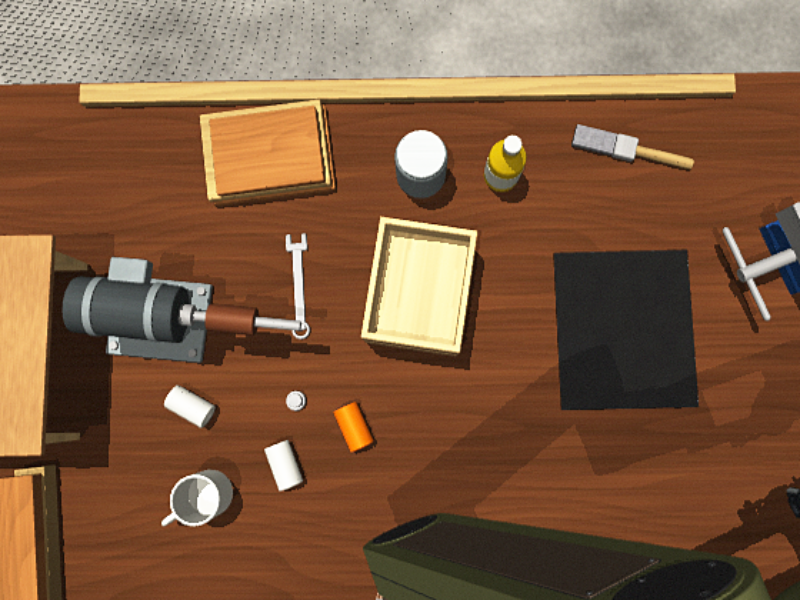

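The scene view shows the pile at about (400,325), the motor with brown drum at (548,368) and the mat at (330,258). In the top view (800x600) they are: pile rim corners ~(381,217), (477,230), (461,354), (362,341); mat ~(626,330); brown drum (231,319); arbor tip (303,327). The orange tube (353,427) and white tubes (190,407), (284,465) are decoys: the drum is the brown one, the only one on the arbor.

```bash
cat > h.py <<'E'
import numpy as np,cv2
from scipy.spatial.transform import Rotation as R
def ray(c,uv):
    uv=np.atleast_2d(np.asarray(uv,float))
    d=np.c_[(uv[:,0]-c["cx"])/c["fx"],(uv[:,1]-c["cy"])/c["fy"],np.ones(len(uv))]
    return d@R.from_rotvec(c["rotation"]).as_matrix().T
def onz(c,uv,z):
    d=ray(c,uv); e=np.array(c["eye"]); return e+d*((z-e[2])/d[:,2])[:,None]
def proj(c,P):
    q=(np.atleast_2d(P)-c["eye"])@R.from_rotvec(c["rotation"]).as_matrix()
    return np.c_[c["fx"]*q[:,0]/q[:,2]+c["cx"],c["fy"]*q[:,1]/q[:,2]+c["cy"]]
def down(yaw):  # tool z down, tool y (closing line) along world angle yaw
    y=np.array([np.cos(yaw),np.sin(yaw),0]);z=np.array([0,0,-1.]);x=np.cross(y,z)
    return R.from_matrix(np.c_[x,y,z]).as_rotvec()
def biggest(m):
    cs,_=cv2.findContours(m.astype(np.uint8),cv2.RETR_EXTERNAL,cv2.CHAIN_APPROX_NONE)
    return max(cs,key=cv2.contourArea)
def roi(m,x0,y0,x1,y1):
    o=np.zeros_like(m);o[y0:y1,x0:x1]=m[y0:y1,x0:x1];return o
E
python3 - <<'E'
import pickle;from h import *
np.set_printoptions(precision=4,suppress=True)
d=pickle.load(open("c0.pkl","rb"));t=d["top"];f=t["frame"];hsv=cv2.cvtColor(f,cv2.COLOR_BGR2HSV)
H,S,V=cv2.split(hsv)
mat=roi((V<60)&(S<120),375,165,500,295)
b=cv2.boxPoints(cv2.minAreaRect(biggest(mat)));P=onz(t,b,.004)
print("mat",P[:,:2],P.mean(0),np.linalg.norm(np.diff(P[:3],axis=0),axis=1))
tr=roi((V>100)&(H>14)&(H<32)&(S>40),245,145,345,255)
c=biggest(tr);q=cv2.approxPolyDP(cv2.convexHull(c),3,True)[:,0];print("tray hull",q.tolist())
P=onz(t,np.array([[381,217],[477,230],[461,354],[362,341]])*.7,.126);print("hand",P[:,:2],P.mean(0),np.linalg.norm(np.diff(P,axis=0),axis=1))
dr=roi((H<12)&(S>90)&(V>40),140,205,182,240)
x=biggest(dr);print("drum box",cv2.minAreaRect(x))
print("arborish",onz(t,np.array([[303,325],[258,323]])*.7,.15), onz(t,[cv2.minAreaRect(x)[0]],.146))
# enlarged crops side by side
a=cv2.resize(f[145:255,240:350],(400,400),interpolation=cv2.INTER_CUBIC);e=cv2.resize(f[185:265,120:220],(500,400),interpolation=cv2.INTER_CUBIC)
s=d["scene"]["frame"][210:290,335:435];g=cv2.resize(s,(400,320),interpolation=cv2.INTER_CUBIC)
o=np.zeros((600,800,3),np.uint8);o[:300,:300]=cv2.resize(a,(300,300));o[:400,300:]=e;o[300:,:300]=cv2.resize(g,(300,300))
cv2.imwrite("pics/crop1.png",o)
E
```

```text
mat [[ 0.6139 -0.2088]
 [ 0.6221 -0.4552]
 [ 0.3377 -0.4502]
 [ 0.3298 -0.2109]] [ 0.4759 -0.3313  0.004 ] [0.2465 0.2844]
tray hull [[333, 161], [320, 247], [253, 236], [266, 151]]
hand [[ 0.6542  0.094 ]
 [ 0.63   -0.0629]
 [ 0.4277 -0.0321]
 [ 0.4508  0.1262]] [0.5407 0.0313 0.126 ] [0.1588 0.2046 0.16  ]
drum box ((162.0, 222.0), (34.0, 38.0), 90.0)
arborish [[0.4756 0.2174 0.15  ]
 [0.4798 0.2884 0.15  ]] [[0.4901 0.3316 0.146 ]]
```

View pics/crop1.png

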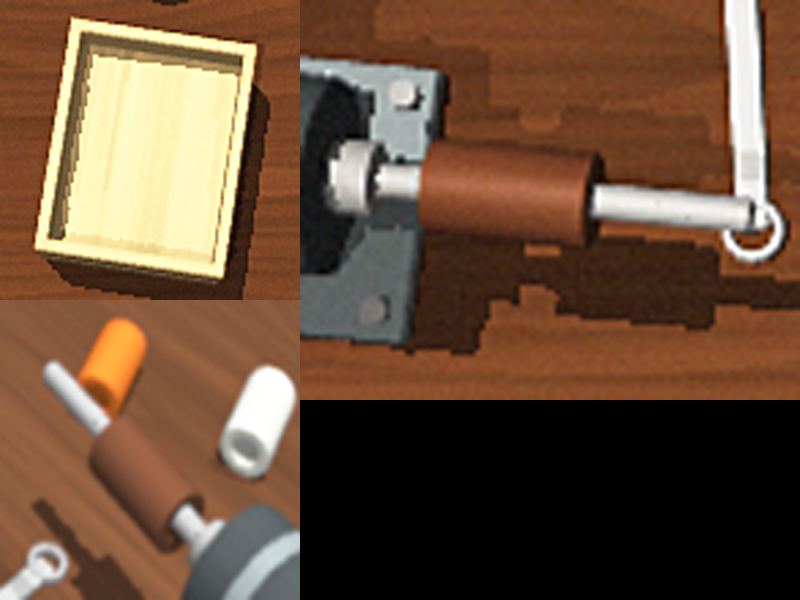

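The crop confirms it: the brown drum sits on the rod, with the open tip at source pixel (211,227.5). The orange and white tubes stand free on the bench. The tray's rim hull gives 0.16 x 0.20 m, matching the given sizes. I'll grasp its -y wall.

```bash
cat >> h.py <<'E'
def best(r,p,yaw):
    q0=r.get_q();c=[]
    for k in(0,np.pi,-np.pi):
        q=r.ik(p,down(yaw+k))
        if q is not None:c.append((abs(q[5])+0.3*np.abs(np.array(q)-q0).max(),yaw+k))
    return min(c)[1]
E
python3 - <<'E'
import pickle;from h import *
from workcell import r
np.set_printoptions(precision=4,suppress=True)
t=pickle.load(open("c0.pkl","rb"))["top"]
P=onz(t,np.array([[266.5,151.5],[334,161],[321,247],[253,235.7]]),.126)[:,:2]
c=P.mean(0);u=(P[0]+P[1]-P[2]-P[3]);u/=np.linalg.norm(u);v=np.array([-u[1],u[0]])
print("tray",c,np.degrees(np.arctan2(u[1],u[0])),"ends",(P-c)@u,(P-c)@v)
g=c-v*.0755; yaw=best(r,[*g,.2],np.arctan2(v[1],v[0])); print(g,np.degrees(yaw))
# rod axis & drum
A=onz(t,[[136,221],[179,225.1],[211,227.6]],.15);print("rod",A); D=onz(t,[[144.4,220],[180,224.6]],.146);print("drum ends",D,np.linalg.norm(D[1]-D[0]))
r.release();r.reach([*g,.22],down(yaw));print(r.get_q())
r.move_straight([*g,.102],vel=.12);print(r.get_force())
r.grab(70);print(r.get_opening(),r.get_gripper_force(),r.get_force(),r.get_clock())
pickle.dump((c,u,v,g,yaw),open("tray.pkl","wb"))
r.move_straight([*g,.125],vel=.06);r.move_straight([*g,.2],vel=.15)
print(r.get_opening(),r.get_gripper_force(),r.get_force(),r.get_torque())
d={n:r.camera(n) for n in("scene","top")};pickle.dump(d,open("c1.pkl","wb"))
cv2.imwrite("pics/lift.png",np.vstack([d[n]["frame"][60:350] for n in d]))
E
```

```text
tray [0.5431 0.0325] -9.621810901500814 ends [ 0.1001  0.1016 -0.1018 -0.1   ] [ 0.0798 -0.0798 -0.0789  0.0789]
[ 0.5305 -0.0419] 80.37818909849919
rod [[0.4928 0.3894 0.15  ]
 [0.4821 0.2921 0.15  ]
 [0.4754 0.2198 0.15  ]]
drum ends [[0.4953 0.3716 0.146 ]
 [0.4836 0.2907 0.146 ]] 0.08174879018625651
[-0.1593  0.2688  1.6317 -0.0004  1.2408 -1.5608]
[ 0.0907 -0.5659  0.3489]
0.0982813651686252 68.7102198600769 [-0.4161  0.0907  2.7218] 4.175
0.09819609577757704 68.313227891922 [ 0.1956  0.0195 -3.6892] [-0.2725  0.0649 -0.0068]
```

View pics/lift.png

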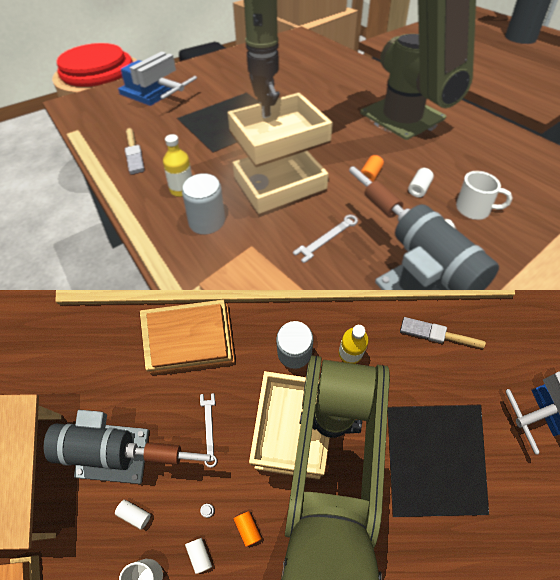

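Both views show the tray held level, with the lower tray still in place; the flange shows at (260,182) in the scene view. Next I carry it to the mat.

```bash
python3 - <<'E'
import pickle;from h import *
from workcell import r
np.set_printoptions(precision=4,suppress=True)
c,u,v,g,yaw=pickle.load(open("tray.pkl","rb"))
m=np.array([.476,-.331]);y2=yaw+np.radians(8.6)
v2=np.array([np.cos(y2),np.sin(y2)]);g2=m-v2*.0755
h=(g+g2)/2
r.move_straight([*g2,.2],down(y2),vel=.2)
r.move_straight([*g2,.062],vel=.12)
r.move_straight([*g2,.047],vel=.03);print(r.get_force())
if r.get_force()[2]<0: r.move_straight([*g2,.045],vel=.02);print(r.get_force())
r.release();r.wait(.2)
r.move_straight([*g2,.22],vel=.2);print(r.get_clock())
q=r.get_q();q=np.array(q);q[0]=-1.4;r.goto_joints(q)
d={n:r.camera(n) for n in("scene","top")};pickle.dump(d,open("c2.pkl","wb"))
cv2.imwrite("pics/placed.png",np.vstack([d["scene"]["frame"][80:300],d["top"]["frame"][50:350]]))
print(r.get_clock())
E
```

```text
[ 0.4439  1.1589 -2.4488]
[-1.3957  1.2124  4.0261]
11.6
13.125
```

View pics/placed.png

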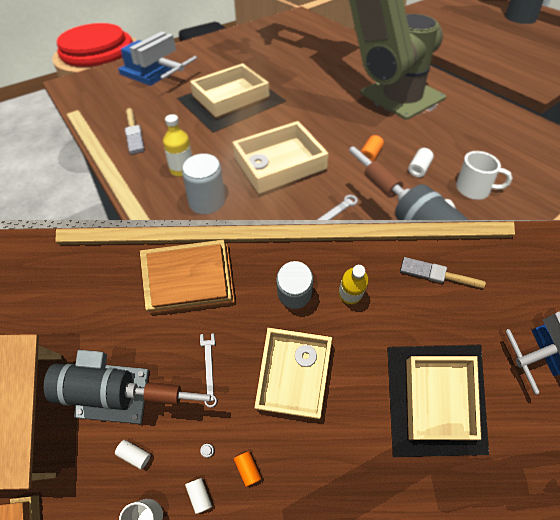

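The top tray is flat on the mat. The flange lies in the world +x half of the lower tray, at top-image pixel (305,186), so the free half is the near one. Next I refine the rod line and lower tray, cross-check the tip with both views, then grasp the drum.

```bash
python3 - <<'E'
import pickle;from h import *
from workcell import r
np.set_printoptions(precision=4,suppress=True)
d=pickle.load(open("c2.pkl","rb"));t=d["top"];f=t["frame"];H,S,V=cv2.split(cv2.cvtColor(f,cv2.COLOR_BGR2HSV))
# rod centre per column between drum and tip
cols=np.arange(184,204);rod=[np.flatnonzero((S[212:240,c]<70)&(V[212:240,c]>110)).mean()+212 for c in cols]
A=onz(t,np.c_[cols,rod],.15);k=np.polyfit(A[:,1],A[:,0],1);print("rod x=%.4f*y+%.4f"%tuple(k),"res",np.std(A[:,0]-np.polyval(k,A[:,1])),"x@tip,.328",np.polyval(k,[.2198,.328]))
dm=roi((H<14)&(S>120)&(V>50)&(V<190),144,210,182,240); 
dc=[(c,np.flatnonzero((f[205:245,c,2].astype(int)-f[205:245,c,0]>45)&(V[205:245,c]>85)).mean()+205) for c in(150,160,170)];print("drum cols",onz(t,dc,.146))
# tip triangulation
s=d["scene"];a=ray(t,[211,227.6])[0];b=ray(s,[352,229])[0];M=np.c_[a,-b];x=np.linalg.lstsq(M,s["eye"]-t["eye"],rcond=None)[0]
print("tip 2view",t["eye"]+a*x[0],s["eye"]+b*x[1])
# lower tray
tr=roi((V>100)&(H>14)&(H<32)&(S>40),245,150,345,255);q=cv2.approxPolyDP(cv2.convexHull(biggest(tr)),3,True)[:,0]
P=onz(t,q+.5,.066);print("lower",q.tolist(),P[:,:2],P.mean(0),np.linalg.norm(np.diff(P,axis=0),axis=1))
print("flange",onz(t,[305.5,186],.025))
# top tray on mat
tr=roi((V>100)&(H>14)&(H<32)&(S>40),390,170,500,300);q=cv2.approxPolyDP(cv2.convexHull(biggest(tr)),3,True)[:,0];print("top tray",onz(t,q+.5,.070).mean(0))
E
```

```text
rod x=0.1179*y+0.4491 res 0.00031751062679855437 x@tip,.328 [0.475  0.4878]
drum cols [[0.5016 0.359  0.146 ]
 [0.4986 0.3363 0.146 ]
 [0.4918 0.3135 0.146 ]]
tip 2view [0.4755 0.22   0.1491] [0.4722 0.2234 0.1494]
lower [[267, 158], [331, 167], [319, 248], [254, 237]] [[ 0.6525  0.095 ]
 [ 0.6276 -0.0618]
 [ 0.4297 -0.028 ]
 [ 0.4584  0.1279]] [0.542  0.0333 0.066 ] [0.1587 0.2008 0.1586]
flange [[0.5899 0.0016 0.025 ]]
top tray [ 0.4742 -0.3273  0.07  ]
```

```bash
python3 - <<'E'
import pickle;from h import *
from workcell import r
np.set_printoptions(precision=4,suppress=True)
p=np.array([.487,.328]);yaw=best(r,[*p,.25],np.arctan2(-.11,1));print(np.degrees(yaw))
r.reach([*p,.25],down(yaw));print(r.get_q())
r.move_straight([*p,.140],vel=.1);print(r.get_force(),r.get_clock());f0=r.get_force()
r.grab(40);print(r.get_opening(),r.get_gripper_force(),"grab F",r.get_force()-f0,r.get_torque())
r.move_straight([*p,.144],vel=.02);print("lift F",r.get_force()-f0,r.get_torque())
d={n:r.camera(n) for n in("scene","top")};pickle.dump(d,open("c3.pkl","wb"))
o=np.vstack([cv2.resize(d["scene"]["frame"][170:310,320:480],(560,300)),cv2.resize(d["top"]["frame"][160:280,80:304],(560,300))])
cv2.imwrite("pics/grasp.png",o);pickle.dump(yaw,open("yaw.pkl","wb"));print(r.get_clock())
E
```

```text
-6.2772984895975545
[ 0.5198  0.3203  1.4735 -0.0002  1.3477  0.6302]
[-0.1381 -0.5034  0.7069] 17.8417
0.4954851238487095 40.52122442051768 grab F [-2.4969 -0.1226  4.6806] [-0.0828  0.3595  0.0425]
lift F [ 0.2147 -0.1462 -2.4043] [-0.0117 -0.0598 -0.0099]
18.7667
```

View pics/grasp.png

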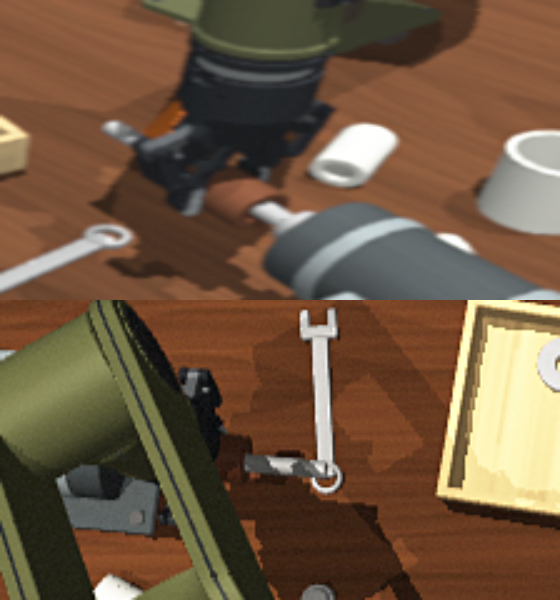

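The fingers hold the drum at mid-length. The force after lifting is just its weight (-2.4 N), so it floats free on the rod. I'll slide it off with lateral force feedback.

```bash
python3 - <<'E'
from h import *
from workcell import r
np.set_printoptions(precision=3,suppress=True)
dirn=np.array([-.11,-1,0]);dirn/=np.linalg.norm(dirn);n=np.array([-dirn[1],dirn[0],0])
p=np.array(r.get_tool_pos());f0=r.get_force()
for i in range(12):
    p=p+dirn*.015;r.move_straight(p,vel=.06)
    f=r.get_force()-f0;l=f@n;print(i,f,r.get_torque(),round(l,2))
    if np.linalg.norm(f)>12:print("stop");break
    if abs(l)>.8:p=p+n*np.sign(l)*.001
    if abs(f[2])>.8:p[2]+=np.sign(f[2])*.001
print(r.get_tool_pos(),r.get_opening(),r.get_clock())
E
```

```text
0 [-0.474  0.963  0.266] [ 0.047 -0.024  0.023] -0.58
1 [ 0.023 -0.353 -0.22 ] [-0.037  0.049  0.003] 0.06
2 [-0.84  -0.472 -0.645] [0.023 0.007 0.055] -0.78
3 [-0.504  0.813 -0.886] [ 0.014  0.012 -0.036] -0.59
4 [-0.934  0.187  0.14 ] [0.014 0.019 0.014] -0.95
5 [-0.432 -0.739  0.308] [0.01  0.01  0.019] -0.35
6 [-0.91   1.218 -0.419] [-0.004 -0.046  0.023] -1.04
7 [-0.212  0.54  -0.034] [ 0.001  0.007 -0.035] -0.27
8 [-0.73   0.407  0.644] [-0.023  0.031  0.006] -0.77
9 [-0.244  0.266 -0.676] [ 0.019 -0.045 -0.015] -0.27
10 [-0.885  0.374  0.268] [ 0.045 -0.007 -0.004] -0.92
11 [-0.066  1.037 -0.348] [ 0.012 -0.058  0.012] -0.18
[0.464 0.149 0.143] 0.4961375295136048 23.5667
```

```bash
python3 - <<'E'
import pickle;from h import *
from workcell import r
np.set_printoptions(precision=4,suppress=True)
u=np.array([np.cos(np.radians(-9.6)),np.sin(np.radians(-9.6))]);c=np.array([.542,.0325]);p=c-u*.040
x=r.get_tool_pos();r.move_straight([x[0],x[1]-.01,.2],vel=.15)
yaw=best(r,[*p,.2],np.radians(80.4));print(np.degrees(yaw),p)
r.reach([*p,.2],down(yaw));print(r.get_q())
r.move_straight([*p,.12],vel=.15)
d={n:r.camera(n) for n in("scene","top")};pickle.dump(d,open("c4.pkl","wb"))
cv2.imwrite("pics/over.png",np.hstack([cv2.resize(d["scene"]["frame"][150:300,220:370],(400,400)),cv2.resize(d["top"]["frame"][130:270,230:370],(400,400))]))
r.wait(.2);print(r.get_force(),r.get_opening(),r.get_clock())
E
```

```text
80.4 [0.5026 0.0392]
[-0.0057  0.2508  1.7172  0.0002  1.1748 -1.4086]
[-1.2945 -0.6096 -1.7716] 0.4953920678379868 26.6083
```

View pics/over.png

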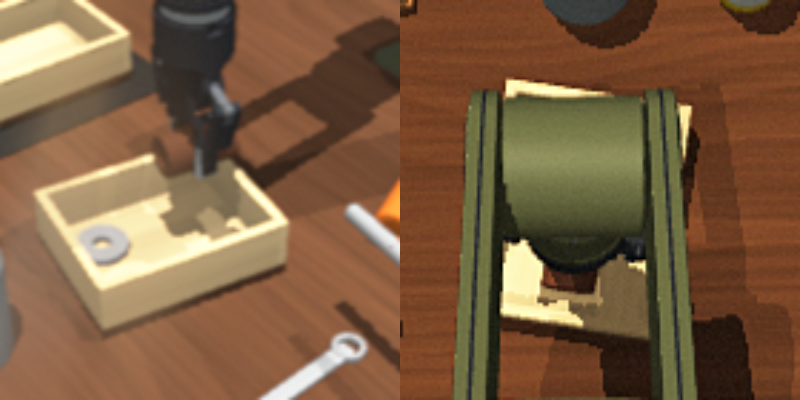

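The drum hangs over the near half, clear of the flange, with its near end at about source pixel (289.5,231) in the top view. I'll check that against the near wall, then lower with force steps.

```bash
python3 - <<'E'
import pickle;from h import *
from workcell import r
np.set_printoptions(precision=4,suppress=True)
t=pickle.load(open("c4.pkl","rb"))["top"];e=onz(t,[289.5,231],.126)[0]
u=np.array([np.cos(np.radians(-9.6)),np.sin(np.radians(-9.6))]);c=np.array([.542,.0325])
print("end",e,"own x",(e[:2]-c)@u)
if (e[:2]-c)@u<-.088: raise SystemExit("too near")
p=np.array(r.get_tool_pos());f0=r.get_force()
p[2]=.045;r.move_straight(p,vel=.08);print(r.get_force()-f0)
while p[2]>.028:
    p[2]-=.002;r.move_straight(p,vel=.03);f=r.get_force()-f0
    if f[2]>2.5 or np.linalg.norm(f)>8:break
print(p,f)
r.release();r.wait(.2)
p[2]=.25;r.move_straight(p,vel=.15)
q=np.array(r.get_q());q[0]=-1.3;r.goto_joints(q)
d={n:r.camera(n) for n in("scene","top")}
cv2.imwrite("pics/final.png",np.vstack([d["scene"]["frame"][80:300],d["top"]["frame"][50:350]]));print(r.get_clock())
pickle.dump(d,open("c5.pkl","wb"))
E
```

```text
end [0.4673 0.0432 0.126 ] own x -0.07540666761631408
[1.3953 0.1931 0.5144]
[0.5032 0.0392 0.031 ] [-0.1221  0.5555  5.2815]
34.0333
```

View pics/final.png

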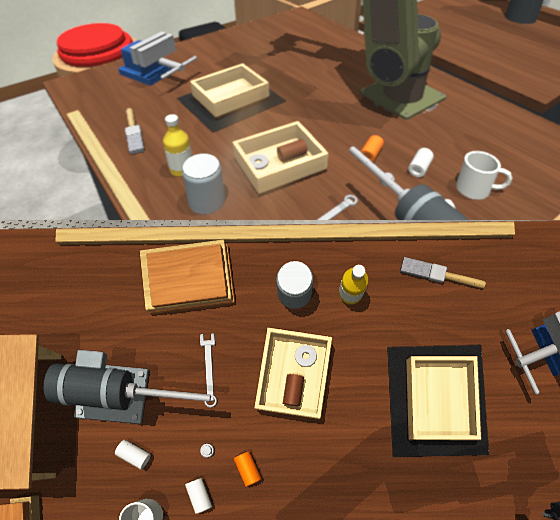

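The drum lies on its side in the lower tray at (293,389), next to the flange at (306,355). The top tray is on the mat and the bystanders haven't moved. I'm handing it in.

```bash
python3 -c "
from workcell import r
print(r.hand_in())"
```

```text
the job is handed in; nothing more can be done
None
```

I handed the job in at about 34 s of the 64 s allowed: the top tray is flat on the mat, the drum is off the arbor and on its side by the flange in the lower tray, and the last pictures show nothing else moved; the hand-in gave no verdict.

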